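# Put the stand beater in gear and turn the whisk

### The job

The stand beater is out of gear: rock its black top knob to and fro while easing it down, gently so the teeth are never forced, until they mesh and the knob sinks fully home. Then turn the knob, either way, until the whisk has come round a good quarter turn from where it stood, and let go, leaving the knob down and the bowl and the other things where they are.

Things in the scene. Friction and masses are not known exactly. Their poses are not given: they have to be found in the camera images.
- beater: Hand-turned stand beater fixed to the worktop: blue base 180 x 270 x 12 mm, steel column 42 mm thick, 128 mm along its +y. Origin at worktop height on the vertical spindle axis, under the knob; z up. Blue head, top 205 mm high, 78 mm wide in x, from y = -40 to +160 mm, with an aluminium collar 66 mm across round the axis, up to 211 mm high.
- knob: The gear-change knob's fixed guide, origin on the spindle axis 211 mm above the worktop. It carries the knob, and inside it a sleeve on a 5 N/mm spring with three square teeth, over a ring of six teeth, 60 degrees apart, on the spindle. Tips meet after 3 to 11 mm of travel (hidden, differs each time), at first always tip on tip: straight pressing only squeezes the spring.
- knob_top (a point): Top centre of the round black fluted knob (44 mm diameter, 32 mm tall; the white line on top is this point's +x). 265 mm above the worktop out of gear, 245 mm fully home: 20 mm straight down to a stop. It stays at whatever height it is left (sliding drag about 1 N) and turns either way without end.
- knob_home (a point): Where the knob's top centre comes to rest when home, 245 mm above the worktop. The teeth enter only in a window about 9 degrees wide, at an unknown angle; then the pressing force falls suddenly and the knob can be pushed home. Keep the teeth's load under 12 N: 3 to 7 N beyond the drag suits the search and does not drag the spindle along. Meshed, they have about 9 degrees of play.
- whisk_mark (a point): Red bead on the balloon whisk (64 mm wide), 32 mm from the spindle axis, 66 mm above the worktop. The whisk turns with the spindle (drag about 0.08 N m) but is set on it at an unknown angle, so it does not show where the teeth are. A quarter turn brings the bead 45 mm, in a straight line, from where it stood.
- bowl: Clear glass bowl, 144 mm across the rim and 64 mm high, loose on the beater's base plate round the whisk; origin under its centre.
- mixer: Grey electric hand mixer, 204 x 75 x 117 mm, lying on the worktop, bystander; origin under its middle, nose along +x.
- eggbeater: Aluminium hand egg beater with crank, 307 mm long, lying on the worktop, bystander; origin under its gear wheel, wooden handle along -x.
- dipper: Wooden honey dipper, 156 mm long, 30 mm thick head along +x, lying on the worktop, bystander; origin under its middle.
- canister: White plastic canister with clipped-down blue lid, 106 x 106 x 147 mm, bystander; origin under its centre, latch on its -x side.
- mug: Terracotta mug, 82 mm across and 92 mm high, handle along +y, bystander; origin under its centre.
Things that resemble listed ones, but are neither listed nor needed, are in the scene too. What is shaped like the bowl but turquoise or yellow is not meant.

How it is judged:
By the outcome, as a careful person would: the job done as asked, in the order asked, and still so for the second after the job is handed in, with the robot touching nothing.
It also fails if it takes over 72 s, if anything falls off the work surface, if the arm or the gripper's body presses on something with over 40 N, if the wrist force passes 120 N, or if a joint passes its speed limit or range.

### The arm

A 6-joint arm with a two-finger parallel gripper is mounted at the origin on the work surface. World frame = base frame: x ahead of the robot, y to its left, z up, the work surface at z = 0. Lengths are in mm, angles in rad, forces in N, time in s.
With the tool pointing down it reaches from about 200 to 875 mm from the base axis. Payload 3.4 kg.
Tool frame: the origin (TCP) lies midway between the tips of the shut fingers; the grasp point (between the pads) lies 19 mm behind it; z points along the fingers, y is the line along which they close (so a half turn about z gives the same grasp; the last joint's range is limited). The gripper opens to 94 mm and grips with 3 to 60 N. Pads are 16 mm wide; open, the fingers measure 119 mm over their backs; the gripper's body (75 mm by 177 mm) begins 78 mm behind the grasp point.
Start: joints at [-1.29, 0.276, 1.505, -0, 1.361, -0.121], TCP at [224.871, -529.243, 205.493] pointing down, gripper open.
Joint ranges: [-2.89, 2.89], [-0.75, 2.08], [0.22, 2.7], [-1.18, 4.32], [0.11, 2.71], [-2.7, 2.7]. Speed limits (rad/s): [2.57, 2.57, 3.14, 3.14, 3.14, 3.14].

### API

Orientations are given as a unit quaternion [x, y, z, w].
In Python, from station import ctrl, kin, vision gives the robot as it stands. Calls block until the motion is done:
- ctrl.goto(position, orientation): joint-space move of the TCP to a pose.
- ctrl.move_l(position, velocity=150, rotation=None): straight line of the TCP; rotation=None keeps the orientation; velocity is the mean speed in mm/s.
- ctrl.movej(angles): joint-space move.
- ctrl.move_gripper(opening, grip_force=None): finger opening in mm; grip_force is the grip in N (None keeps the last); returns when the fingers have stopped.
- ctrl.dwell(seconds).
- kin.solve_ik(position, orientation): joint angles nearest the present ones, or None.
- ctrl.observe(): the state.
- vision.camera(name): name is "side" or "top"; returns a dict with "frame" (480x640x3 uint8, red, green, blue), "depth" (480x640 float32, mm along the optical axis (not along the pixel's ray), 0 where there is no reading), "mtx" (3x3 intrinsics, pixels), "extrinsics" (4x4, takes a point from camera to world coordinates). Camera axes: x right, y down, z forward; pixel columns grow to the right and rows downward; lengths in mm; the calibration is good to about 2 mm. A picture is of the moment at which its call begins.
A pose or a line that the arm cannot do raises ctrl.Unreachable and nothing moves.
- ctrl.finish_job(): hands the job in; it is judged then, once.
Trained networks look in a picture, given as the dict that the camera call returned (one of the last four; its "shot" number tells which), for a name from the list of things; names that differ only in an ending like _2 or _b are one class to them, and where a whole thing is asked for, a point or a joint stands for the part that bears it (a point fixed in the world has none). Each returns a list of dicts, best first, with "confidence" (0 to 1); they miss things now and then, are a little off and sometimes report something else, mostly with a low value. They report only what shows in the picture. A call takes as long as a camera call. They do not tell look-alikes from the thing itself.
- vision.look_for(picture, query): "rect" ([left, top, right, bottom] in pixels, round what is visible of it).
- vision.mark_of(picture, query): "at" ([column, row] in pixels: a listed point, or the origin of a listed thing).
The state is a dict: "clock": time; "qpos": joint angles; "dq": joint speeds; "joint_torque": joint torques, N m; "eef_pos": TCP position; "ee_rot": TCP orientation; "contact_force": force on the tool from outside, world axes, zero at the start; "moment": the same for the moment, N m; "grip_width": finger opening in mm; "gripper_force": force on a finger pad.
Only numpy, scipy, OpenCV 4.12 (cv2) and the standard library are available. Lean on these libraries where they do the work, as an engineer would, in place of code of your own. Each camera call takes 0.05 s, during which the arm holds its last target. There are 200 camera calls.

## Working session

There is one attempt and no reset: what is moved stays moved. The work goes in short steps, each a Python script; the robot and the scene stay as the last script left them, time stands still between calls to the robot, and variables do not carry over. Pictures are saved under pics/ and viewed, at most 10 in all, crops included, and the job is handed in when it is done.

```bash
mkdir -p pics; ls; cat > h.py <<'E'
import numpy as np, cv2
from station import ctrl, kin, vision
def w(p,u,v,z=None):
    K=p["mtx"];T=p["extrinsics"];r=np.linalg.inv(K)@[u,v,1.]
    if z is None:
        d=p["depth"][int(round(v)),int(round(u))]; return T[:3,:3]@(r*d)+T[:3,3]
    r=T[:3,:3]@r; return T[:3,3]+r*(z-T[2,3])/r[2]
def save(p,n): cv2.imwrite("pics/"+n,p["frame"][:,:,::-1])
E
python3 - <<'E'
from h import *
for c in("top","side"):
    p=vision.camera(c); save(p,c+"0.png")
    print(c,p["extrinsics"].round(2).tolist())
    for q,z in(("knob_top",265),("whisk_mark",66),("bowl",12),("beater",0)):
        for d in vision.mark_of(p,q)[:3]: print(q,round(d["confidence"],2),np.round(d["at"],1),w(p,*d["at"],z).round(1),w(p,*d["at"]).round(1))
print(ctrl.observe())
E
```

```text
pics
top [[-0.02, -1.0, 0.1, 440.09], [-1.0, 0.02, 0.01, -28.93], [-0.01, -0.1, -1.0, 1348.1], [0.0, 0.0, 0.0, 1.0]]
knob_top 0.71 [350.6 232.5] [ 570.1 -101.4  265. ] [ 570.1 -101.4  265.2]
knob_top 0.27 [170.2 310.8] [390.9 338.2 265. ] [381.6 407.2  61.6]
bowl 0.91 [269.4 314.9] [360.8 129.1  12. ] [360.4 130.1   4.1]
bowl 0.88 [348.4 243.4] [ 567.7 -110.7   12. ] [545.4 -96.4 245.5]
bowl 0.78 [303.1 165.1] [811.3  20.4  12. ] [814.1  20.8   1.8]
beater 0.2 [476.2 308.1] [ 366.6 -485.3    0. ] [ 368.3 -474.6   31.7]
side [[0.68, -0.45, 0.58, -272.14], [-0.73, -0.43, 0.53, -779.2], [0.01, -0.79, -0.62, 1069.19], [0.0, 0.0, 0.0, 1.0]]
knob_top 0.75 [359.2 219.6] [582.8 -95.6 265. ] [580.2 -97.7 267.5]
whisk_mark 0.57 [367.2 282.6] [ 602.8 -116.    66. ] [ 592.5 -123.8   77.8]
bowl 0.85 [229.  301.9] [349.8 131.5  12. ] [352.6 135.6   7.2]
bowl 0.83 [356.4 304.3] [ 567.7 -112.7   12. ] [ 518.6 -151.7   73.7]
bowl 0.8 [298.2 360.5] [ 335.7 -134.3   12. ] [ 340.4 -129.3    3.8]
beater 0.77 [352.8 307.7] [ 561.5 -106.5    0. ] [ 521.8 -138.5   50.9]
{'clock': 0.5, 'qpos': array([-1.29001491e+00,  2.75888543e-01,  1.50495261e+00,  7.15611315e-06,
        1.36074995e+00, -1.21003225e-01]), 'dq': array([-0.00097535, -0.00229307,  0.00042679, -0.0002633 , -0.00053799,
        0.00167077]), 'joint_torque': array([-6.30927188e-04, -4.04086947e+01, -2.37293208e+01,  7.02290540e-02,
        2.59305577e-02, -1.13569962e-05]), 'eef_pos': array([ 224.85267872, -529.19910516,  205.47854581]), 'ee_rot': array([9.79889060e-01, 1.99543052e-01, 3.55004633e-06, 4.92552763e-07]), 'contact_force': array([-0.67745754,  0.77705327,  0.43298038]), 'moment': array([-0.01306824,  0.0258285 ,  0.04332032]), 'gripper_force': 0.0, 'grip_width': 94.21956726138771}
```

View pics/top0.png

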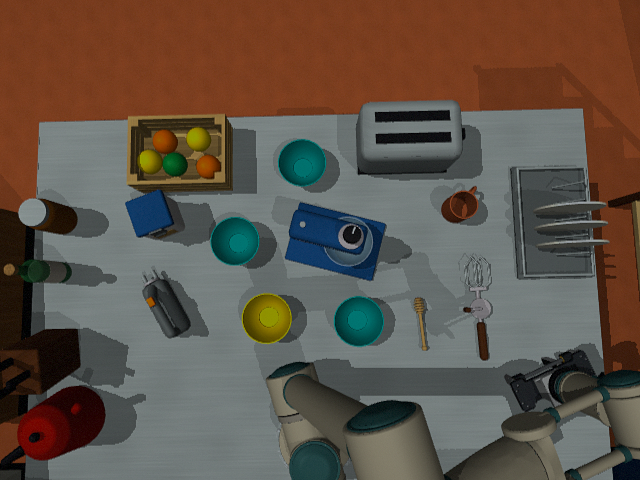

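View pics/side0.png

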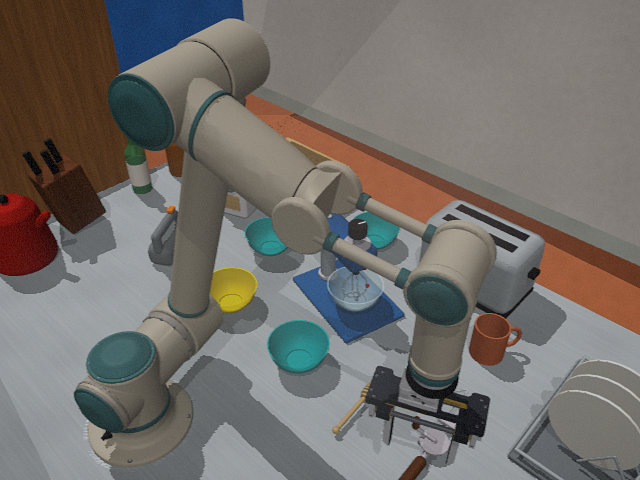

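```bash
python3 - <<'E'
from h import *
p=vision.camera("top"); q=vision.camera("side")
a=cv2.resize(p["frame"][190:270,310:390],(400,400),interpolation=2); b=cv2.resize(q["frame"][190:330,300:430],(371,400),interpolation=2)
cv2.imwrite("pics/crop.png",np.hstack([a,b])[:,:,::-1])
# knob top from depth: points 255..275 high near
for n,p in(("t",p),("s",q)):
    v,u=np.mgrid[:480,:640]; d=p["depth"]
    P=np.stack([u,v,np.ones_like(u)],-1)@np.linalg.inv(p["mtx"]).T*d[...,None]@p["extrinsics"][:3,:3].T+p["extrinsics"][:3,3]
    m=(abs(P[...,2]-265)<5)&(np.hypot(P[...,0]-575,P[...,1]+100)<50)
    x=P[m]; c,r=cv2.minEnclosingCircle(x[:,:2].astype(np.float32)); print(n,m.sum(),np.median(x[:,2]),x[:,:2].mean(0),c,r)
    h=(abs(P[...,2]-205)<4)&(np.hypot(P[...,0]-575,P[...,1]+100)<220)
    x=P[h]; print("head",h.sum(),cv2.minAreaRect(x[:,:2].astype(np.float32)))
    hh=(P[...,2]>210)&(P[...,0]>150)&(np.hypot(P[...,0]-575,P[...,1]+100)>60)&(d>0); print("tall others",P[hh][::200].round())
E
```

```text
t 241 264.3344921112314 [ 566.44414479 -104.31003581] (566.4909057617188, -104.08972930908203) 21.842382431030273
head 1271 ((582.8514404296875, -46.908897399902344), (192.4385986328125, 71.75999450683594), 74.87483215332031)
tall others [[ 620.   16.  211.]
 [ 289. -591.  341.]
 [ 287.  732.  212.]
 [ 256. -580.  253.]
 [ 263. -597.  342.]
 [ 252. -532.  319.]
 [ 249. -582.  344.]
 [ 254. -512.  400.]
 [ 241. -508.  348.]
 [ 287. -507.  599.]
 [ 211. -472.  225.]
 [ 242. -487.  394.]
 [ 254. -510.  466.]
 [ 274. -490.  575.]
 [ 281. -500.  616.]
 [ 231.  720.  275.]
 [ 211.   51.  255.]
 [ 233.   -2.  374.]
 [ 216. -443.  345.]
 [ 213. -480.  344.]
 [ 221. -491.  392.]
 [ 230. -493.  440.]
 [ 235. -494.  471.]
 [ 237. -496.  491.]
 [ 240. -497.  513.]
 [ 262. -448.  610.]
 [ 261. -452.  615.]
 [ 260. -459.  615.]
 [ 258. -467.  616.]
 [ 257. -476.  616.]
 [ 255. -484.  615.]
 [ 255. -494.  624.]
 [ 255. -508.  631.]
 [ 254. -508.  633.]
 [ 249. -490.  616.]
 [ 248. -457.  615.]
 [ 249. -407.  623.]
 [ 284. -150.  744.]
 [ 284. -106.  747.]
 [ 253.  -72.  630.]
 [ 229.  -25.  543.]
 
[... 9441 characters left out ...]
+02  4.000e+02]
 [ 1.880e+02 -4.910e+02  3.490e+02]
 [ 2.660e+02 -5.740e+02  3.470e+02]
 [ 2.050e+02 -5.250e+02  3.570e+02]
 [ 1.620e+02 -4.660e+02  3.400e+02]
 [ 2.550e+02 -5.430e+02  3.160e+02]
 [ 1.930e+02 -5.050e+02  3.390e+02]
 [ 1.730e+02 -4.760e+02  3.260e+02]
 [ 1.810e+02 -4.910e+02  3.270e+02]
 [ 2.110e+02 -5.450e+02  3.430e+02]
 [ 2.480e+02 -5.740e+02  3.290e+02]
 [ 2.520e+02 -5.810e+02  3.260e+02]
 [ 2.500e+02 -6.030e+02  3.450e+02]
 [ 2.230e+02 -5.790e+02  3.430e+02]
 [ 2.320e+02 -5.990e+02  3.460e+02]
 [ 2.010e+02 -4.880e+02  2.570e+02]
 [ 2.280e+02 -5.940e+02  3.280e+02]
 [ 2.290e+02 -6.200e+02  3.430e+02]
 [ 1.990e+02 -4.820e+02  2.160e+02]
 [ 2.380e+02 -5.780e+02  2.470e+02]]
```

The top view shows one stand beater: its blue head at (325,235), with the black knob and white line at (350,233) and the clear bowl under it. The bowls at (302,162), (235,240), (359,320) and (267,318) are turquoise or yellow, so they are decoys. The depth fit puts the knob at (566,-104.5), top at 265 mm, radius 22 mm, which matches the description.

View pics/crop.png

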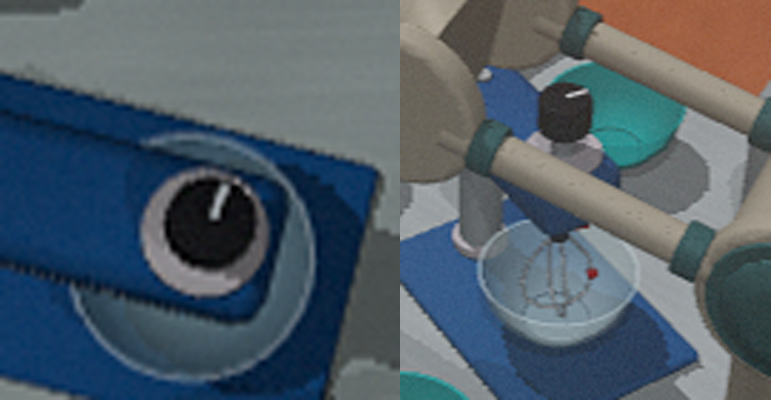

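```bash
python3 - <<'E'
from h import *
from scipy.spatial.transform import Rotation as R
o=ctrl.observe(); P=np.array([566,-104.5,238.])
# yaw giving j6 near 0 
for a in range(-180,180,15):
    q=(R.from_euler('z',a,degrees=True)*R.from_quat([1,0,0,0])).as_quat()
    s=kin.solve_ik(P,q)
    if s is not None and abs(s[5])<.3: print(a,np.round(s,2)); A,Q=a,q
p=o["eef_pos"].copy(); p[2]=330; ctrl.move_l(p,300)
ctrl.goto(P+[0,0,90],Q); 
o=ctrl.observe(); print(o["clock"],o["eef_pos"],o["qpos"],A,Q)
save(vision.camera("side"),"appr.png"); p=vision.camera("top"); 
E
```

```text
60 [-0.3   0.26  1.45 -0.    1.43  0.22]
75 [-0.3   0.26  1.45 -0.    1.43 -0.04]
3.1333 [ 565.82338193 -105.48053647  327.88497458] [-3.04815039e-01  2.35885528e-01  1.26501247e+00 -5.26668322e-04
  1.64084016e+00 -4.16613336e-02] 75 [0.79335334 0.60876143 0.         0.        ]
```

The crop confirms the knob on the collar, a clear bowl below it, and the red bead at side pixel (367,285). Next I descend and grip.

```bash
cat >> h.py <<'E'
def F(n=4):
    f=[]
    for _ in range(n): f.append(ctrl.observe()["contact_force"]); ctrl.dwell(.02)
    return np.mean(f,0)
E
python3 - <<'E'
from h import *
P=np.array([566,-104.8,239.])
ctrl.move_l(P,80); ctrl.dwell(.2); f0=F(8); print(f0,ctrl.observe()["eef_pos"])
ctrl.move_gripper(36,30); ctrl.dwell(.3); o=ctrl.observe()
print(F(8),o["clock"],o["eef_pos"],o["grip_width"],o["gripper_force"],o["moment"],o["qpos"])
save(vision.camera("side"),"grip.png")
E
```

```text
[ 0.17047927 -0.19141144 -0.09774995] [ 566.07208292 -104.83914899  239.19447133]
[ 1.38482492 -0.24373356 -0.2197477 ] 5.9667 [ 566.30237996 -104.86465443  239.06802327] 43.42025145198687 29.991932809352875 [-0.07086849 -0.29900762 -0.01111123] [-3.03923392e-01  2.60426867e-01  1.44374998e+00  4.24449444e-05
  1.43674930e+00 -4.21296503e-02]
```

View pics/grip.png

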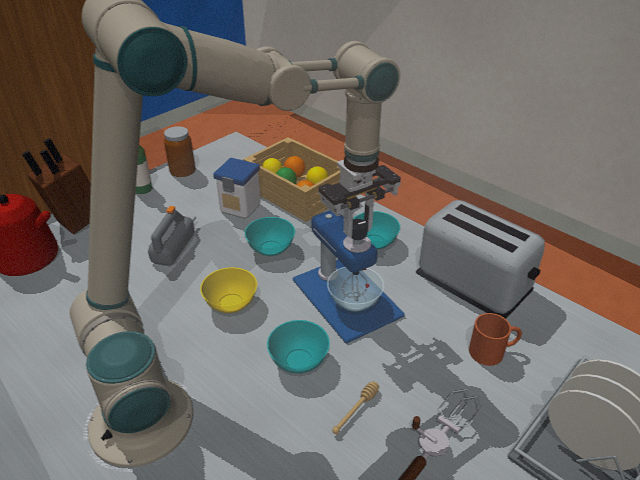

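```bash
cat >> h.py <<'E'
from scipy.spatial.transform import Rotation as R
Q0=[0.79335334,0.60876143,0,0]
def q(a): return (R.from_euler('z',a,degrees=True)*R.from_quat(Q0)).as_quat()
E
python3 - <<'E'
from h import *
x,y,z=566,-104.8,239.; c=0
log=[]
while z>225:
    z-=.6; ctrl.move_l([x,y,z],15); f=F(3)[2]; log.append((round(z,1),round(f,1)))
    if f>4.2:
        if F(4)[2]>4.2: break
print(log,ctrl.observe()["clock"])
t=ctrl.observe()["clock"]; ctrl.goto([x,y,z],q(4)); o=ctrl.observe(); print(o["clock"]-t,F(4),o["moment"],o["eef_pos"],o["qpos"][5])
E
```

```text
[(238.4, np.float64(0.9)), (237.8, np.float64(0.3)), (237.2, np.float64(0.5)), (236.6, np.float64(0.1)), (236.0, np.float64(0.7)), (235.4, np.float64(0.2)), (234.8, np.float64(0.3)), (234.2, np.float64(0.5)), (233.6, np.float64(0.6)), (233.0, np.float64(0.6)), (232.4, np.float64(0.3)), (231.8, np.float64(0.5)), (231.2, np.float64(0.9)), (230.6, np.float64(0.8)), (230.0, np.float64(0.0)), (229.4, np.float64(0.7)), (228.8, np.float64(2.9)), (228.2, np.float64(4.8))] 11.6167
0.25 [ 4.34182289 -0.83168324  5.39970804] [-0.21793897 -0.96447078  0.05123762] [ 566.24798557 -104.89089495  228.67712098] -0.11218668963125866
```

```bash
python3 - <<'E'
from h import *
x,y,z=566,-104.8,228.2; log=[]
found=None
seq=list(range(7,37,3))+[20,4]+list(range(-2,-36,-3))
for a in seq:
    ctrl.goto([x,y,z],q(a)); ctrl.dwell(.05); f=F(3)[2]; log.append((a,round(f,1)))
    if f<2.2:
        f=F(5)[2]
        if f<2.2: found=a; break
    if f>8: z+=.4
    elif f<3.3: z-=.2
o=ctrl.observe(); print(log,found,z,o["clock"],F(4),o["moment"],o["eef_pos"],o["qpos"][5])
E
```

```text
[(7, np.float64(5.4)), (10, np.float64(5.8)), (13, np.float64(5.0)), (16, np.float64(4.7)), (19, np.float64(5.1)), (22, np.float64(5.0)), (25, np.float64(4.6)), (28, np.float64(5.0)), (31, np.float64(5.0)), (34, np.float64(1.4))] 34 228.2 15.5167 [ 5.69135075 -1.49478083  1.16200287] [-0.29440863 -1.28121943  0.05974913] [ 566.41349316 -104.846307    227.74936914] -0.6357374262177448
```

The force fell suddenly at 34°, so the teeth are in the window. I'll ease the knob home with force checks.

```bash
python3 - <<'E'
from h import *
x,y,z=566,-104.8,228.2; log=[]
ctrl.goto([x,y,z],q(35.5))
while z>217:
    z-=.6 if z>219.8 else .3
    ctrl.move_l([x,y,z],15); f=F(3)[2]; log.append((round(z,1),round(float(f),1)))
    if f>5.5 and F(3)[2]>5.5: break
o=ctrl.observe(); print(log,z,o["clock"],o["eef_pos"],o["moment"],o["qpos"][5])
E
```

```text
[(227.6, 0.4), (227.0, 0.8), (226.4, 0.4), (225.8, 0.4), (225.2, -0.4), (224.6, 0.6), (224.0, 0.8), (223.4, 0.5), (222.8, 0.5), (222.2, 0.7), (221.6, 0.4), (221.0, 0.5), (220.4, 0.7), (219.8, 1.0), (219.2, 2.3), (218.9, 3.4), (218.6, 4.5), (218.3, 5.7), (218.0, 7.2)] 218.00000000000003 21.6333 [ 566.47755769 -104.87728056  218.95694387] [-0.23909609 -0.98478054  0.03008869] -0.6617994916004771
```

```bash
python3 - <<'E'
from h import *
x,y,z=566,-104.8,218.6
ctrl.move_l([x,y,z],15); log=[]
for a in np.arange(25.5,-90,-10):
    ctrl.goto([x,y,z],q(a)); o=ctrl.observe(); log.append((float(a),np.round(o["contact_force"],1).tolist(),round(float(o["moment"][2]),2),round(o["eef_pos"][2],1)))
    m=np.linalg.norm(o["contact_force"])
    if m>30: print("HIGH"); break
o=ctrl.observe(); print(*log,o["clock"],o["qpos"][5],o["grip_width"],sep="\n")
p=vision.camera("side"); print([(d["at"],d["confidence"],w(p,*d["at"],66)) for d in vision.mark_of(p,"whisk_mark")[:2]])
b=cv2.resize(p["frame"][190:330,290:440],(600,560),interpolation=2); cv2.imwrite("pics/turn.png",b[:,:,::-1])
E
```

```text
(25.5, [5.1, -1.6, 4.3], -0.08, np.float64(219.0))
(15.5, [4.5, -1.6, 5.4], -0.03, np.float64(219.0))
(5.5, [5.2, -0.7, 5.0], -0.03, np.float64(219.0))
(-4.5, [4.4, -1.4, 4.9], 0.05, np.float64(219.0))
(-14.5, [4.3, -0.6, 5.8], 0.01, np.float64(219.0))
(-24.5, [4.3, -1.0, 5.3], -0.03, np.float64(219.0))
(-34.5, [4.1, -1.3, 5.9], -0.01, np.float64(219.0))
(-44.5, [4.6, -0.7, 6.4], -0.01, np.float64(219.0))
(-54.5, [3.7, -0.5, 6.0], -0.01, np.float64(219.0))
(-64.5, [3.6, -0.3, 6.1], -0.04, np.float64(219.0))
(-74.5, [5.0, -0.1, 5.9], 0.01, np.float64(219.0))
(-84.5, [4.1, -0.2, 5.9], 0.02, np.float64(219.0))
25.3833
1.4294675580297374
43.29737727600019
[([350.8, 295.1], 0.71, array([ 539.76239298, -115.69538995,   66.        ])), ([171.1, 250.2], 0.65, array([338.42160184, 352.49412636,  66.        ]))]
```

View pics/turn.png

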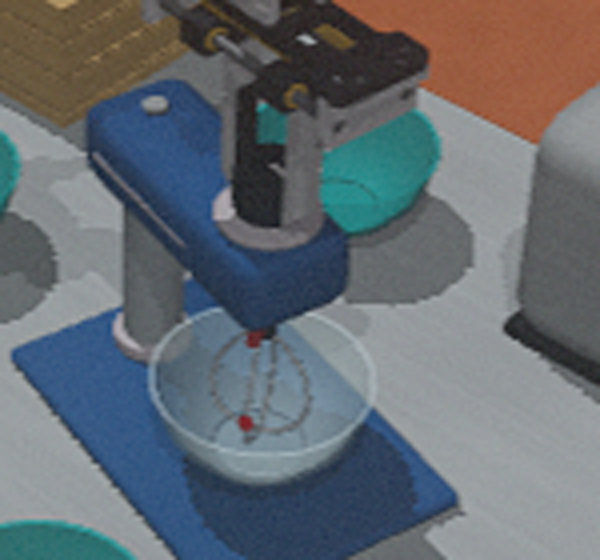

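The whisk has come round: the bead was at side pixel (367,285) and is now near (351,296), on the left-front of the whisk. I'll release, retreat and verify.

```bash
python3 - <<'E'
from h import *
ctrl.move_l([566,-104.8,219],10); ctrl.dwell(.1); print(F(4))
ctrl.move_gripper(75); ctrl.dwell(.2); ctrl.move_l([566,-104.8,330],80)
ctrl.goto([380,-330,350],q(-84.5)); ctrl.dwell(.3)
o=ctrl.observe(); print(o["clock"],o["grip_width"])
t=vision.camera("top"); s=vision.camera("side")
for n,p in(("t",t),("s",s)):
    v,u=np.mgrid[:480,:640]
    X=np.stack([u,v,np.ones_like(u)],-1)@np.linalg.inv(p["mtx"]).T*p["depth"][...,None]@p["extrinsics"][:3,:3].T+p["extrinsics"][:3,3]
    m=(X[...,2]>230)&(X[...,2]<275)&(np.hypot(X[...,0]-566,X[...,1]+105)<30); x=X[m]; print(n,m.sum(),np.percentile(x[:,2],[50,75,95]))
    print([(np.round(d["at"],1),round(d["confidence"],2)) for k in("bowl","whisk_mark") for d in vision.mark_of(p,k)[:4]])
K=s["mtx"];Ti=np.linalg.inv(s["extrinsics"])
for a in range(-180,180,20):
    c=Ti@[566+32*np.cos(np.radians(a)),-104.8+32*np.sin(np.radians(a)),66,1]; k=K@c[:3]; print(a,(k[:2]/k[2]).round(1),end=" ")
a=cv2.resize(t["frame"][180:300,270:410],(467,400),interpolation=2); b=cv2.resize(s["frame"][200:330,300:408],(332,400),interpolation=2)
cv2.imwrite("pics/end.png",np.hstack([a,b])[:,:,::-1]); save(s,"ends.png")
E
```

```text
[3.91325702 0.920908   4.33522822]
29.7333 75.28599009568059
t 253 [244.07319886 245.5075197  247.23144938]
[(array([240.1, 242.4]), 0.97), (array([302.2, 169.5]), 0.8), (array([270.9, 316.3]), 0.7), (array([346.9, 244.6]), 0.66)]
s 197 [243.3871869  245.85568994 247.62926844]
[(array([268.7, 249. ]), 0.81), (array([298.7, 362.3]), 0.77), (array([228.1, 301.6]), 0.66), (array([354.4, 303.3]), 0.56), (array([350.7, 296.9]), 0.68), (array([355.9, 302.8]), 0.63)]
-180 [346.  294.2] -160 [349.8 295.9] -140 [354.2 296.6] -120 [358.7 296.2] -100 [362.6 294.8] -80 [365.4 292.6] -60 [366.9 289.8] -40 [366.9 286.7] -20 [365.4 283.9] 0 [362.6 281.5] 20 [358.8 279.9] 40 [354.6 279.2] 60 [350.3 279.5] 80 [346.4 280.8] 100 [343.5 283. ] 120 [341.9 285.7] 140 [341.8 288.8] 160 [343.2 291.7]
```

View pics/end.png

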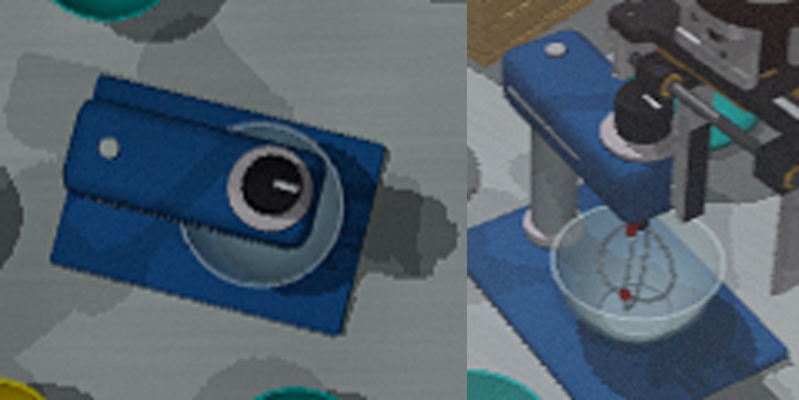

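The end picture shows the knob free and down, with its top at 245 mm. The bead went from about -35° to about -155°, roughly a 120° turn. The bowl is in place and the gripper is clear.

```bash
python3 -c "
from h import *
print(ctrl.finish_job())"
```

```text
the job is handed in; nothing more can be done
None
```

The job is handed in: the teeth meshed under about 5 N, the knob is fully home (top at 245 mm), the whisk has turned about 120°, and the knob is released with the bowl where it was and nothing else touched.

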